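# Clear the cheese packer's catch tray into the crate

### The arm

A 6-joint arm with a two-finger parallel gripper is mounted at the origin on the work surface. World frame = base frame: x ahead of the robot, y to its left, z up, the work surface at z = 0. Lengths are in m, angles in rad, forces in N, time in s.
With the tool pointing down it reaches from about 0.325 to 0.775 m from the base axis. Payload 5.5 kg.
Tool frame: the origin (TCP) lies between the finger pads; the fingertips stand 22 mm ahead of it and the grasp point (between the pads) lies 3 mm ahead of it; z points along the fingers, y is the line along which they close (so a half turn about z gives the same grasp; the last joint's range is limited). The gripper opens to 88 mm and grips with 3 to 60 N. Pads are 20 mm wide; open, the fingers measure 115 mm over their backs; the gripper's body (75 mm by 178 mm) begins 61 mm behind the grasp point.
Start: joints at [-1.223, 0.091, 1.231, -0, 1.82, -0.057], TCP at [0.236, -0.552, 0.245] pointing down, gripper open.
Joint ranges: [-2.87, 2.87], [-0.86, 2.18], [0.17, 2.46], [-1.51, 4.65], [0.06, 2.69], [-2.65, 2.65]. Speed limits (rad/s): [2.57, 2.57, 3.01, 3.14, 3.14, 3.14].

### API

Orientations are given as a unit quaternion [w, x, y, z].
In Python, from plant import r gives the robot as it stands.
- The arm moves only by the tool carry_out, never from a script. Its argument "rows" is a list of rows, each a list of 3 entries, a list of its own where there are three numbers: the opening, from 0 (shut) to 1 (fully open), then the shift along the world's x, y, z in mm, then the turn about the world's z in rad. A call has 1 to 20 rows; each row shifts and turns the commanded pose from where the row before left it; what a row does not reach is not made up. A row lasts 1/10 s, in which the tool goes at most 50 mm and 8.59 degrees, less where a joint would pass 70% of its speed; a pose out of reach is approached as far as the arm can. A call with a gripper value outside its range is refused whole. The fingers move at their own pace and stop on an object; the grip force is fixed at half the most. Time passes only in rows, so rows that do not move let the fingers close. It gives the time, the measured TCP pose, the force, the opening and the grip force at its end, in the units of the state.
- r.sense(): the state, without advancing time (a new reading comes with each control period).
- r.grab_frame(name): name is "side" or "top"; returns a dict with "frame" (384x512x3 uint8, blue, green, red), "K" (3x3 intrinsics, pixels), "dist_coeffs" ([k1, k2, p1, p2, k3] as OpenCV has them; the pictures are not rectified), "pose" (4x4, takes a point from camera to world coordinates). Camera axes: x right, y down, z forward; pixel columns grow to the right and rows downward; lengths in m; the calibration is good to about 2 mm. A picture is of the moment at which its call begins. There is no depth.
- r.job_done(): hands the job in; it is judged then, once.
The state is a dict: "time": time; "q": joint angles; "qvel": joint speeds; "effort": joint torques, N m; "tool_pos": TCP position; "ee_rot": TCP orientation; "wrist_force": force on the tool from outside, world axes, zero at the start; "moment": the same for the moment, N m; "grip_width": opening from 0.0 (shut) to 1.0 (fully open); "gripper_force": force on a finger pad.
Only numpy, scipy, OpenCV 4.12 (cv2) and the standard library are available. Lean on these libraries where they do the work, as an engineer would, in place of code of your own. Each camera call takes 0.05 s, during which the arm holds its last target. There are 200 camera calls.

### The job

Slide the low wooden crate in under the lip of the packing machine's catch tray until it is snug and square against the tray's foot and centred on the tray's mouth; only then push the gate across the mouth fully open by its blue knob. Sweep the two green-banded cartons out over the lip into the crate, so that both rest in it (any way up) clear of the tray; leave the red-banded reject where it lies on the tray, and leave the crate standing in its place under the lip. Do not disturb the jar, the knife or the bowl of nuts.

Things in the scene. Friction and masses are not known exactly. Their poses are not given: they have to be found in the camera images.
- packer: Fixed white packing machine with a steel catch tray. Origin on the table directly below the middle of the tray's lip (its open end); the tray runs from the lip along this frame's +y to y = 0.27, the machine's face (280 mm high) is at y = 0.35. Tray 170 mm wide inside, side walls 25 mm high, x across the lanes
- mouth (a point): Middle of the tray's lip, on the floor's top, 54 mm above the table (plate 4 mm thick); axes as the packer's. Two ribs, 12 mm high, 4 mm thick, at x = -0.029 and 0.029 part the tray into three lanes 54 mm wide, centred on x = -0.058, 0 and 0.058; the ribs end 28 mm before the lip
- foot (a point): Middle of the lower edge of the front face of the tray's grey foot (170 mm wide, under the tray), at table height, 45 mm behind the lip; axes as the packer's. The crate goes in under the lip up to this face
- gate (a joint): Slide of the aluminium gate plate (178 mm wide, 27 mm high above the tray floor, 17 mm behind the lip) that closes the tray's mouth: 0 = shut, 0.20 m = fully open; it slides along the packer's +x (away from the robot), stiff (about 2 N) and stays where left. Its rail runs 290 mm to +x, 48 to 54 mm above the table
- gate_knob (a point): Middle of the top of the gate's blue upright knob (18 mm diameter, 50 mm high, top 106 mm above the table), at the gate's end nearer the robot; it moves with the gate
- crate: Low empty whitewashed wooden crate, loose, 0.6 kg: 250 mm (its x) by 200 mm (its y) by 42 mm high, walls 12 mm and floor 8 mm thick. Origin at the centre of its underside. Its +y side goes under the tray's lip; against the foot its origin is 55 mm in front of the lip (packer y = -0.055)
- carton_a: Finished cheese carton, white card with a broad green band, 90 mm long (its y), 42 mm wide (its x), 30 mm high; origin at the centre of its underside. Lies in one of the tray's three lanes, long side along the lane
- carton_b: Finished cheese carton like carton_a, green band, 90 mm long (its y), 42 mm wide (its x), 30 mm high; origin at the centre of its underside. Lies in one of the tray's three lanes, long side along the lane
- reject: Rejected carton, the same with a broad red band, to be left on the tray, 90 mm long (its y), 42 mm wide (its x), 30 mm high; origin at the centre of its underside. Lies in one of the tray's three lanes, long side along the lane
- jar: Honey jar, 64 mm diameter, 85 mm high, standing; origin at the centre of its underside. Leave alone
- knife: Cheese spatula lying on the table, 200 mm long along its x; leave alone
- nut_bowl: Wooden bowl of nuts, 150 mm across, 55 mm high; origin at the centre of its underside. Leave alone

How it is judged:
On the way, in this order (a step that is already met when the one before it is completed fails the run):
1. the crate stands in under the lip: within 20 mm of the tray's foot, within 20 mm of centred on the mouth, square within 0.12 rad, flat on the table (y of crate in the frame of packer above -0.075 m and x of crate in the frame of packer between -0.02 and 0.02 m and angle between the x axis of crate and the x axis of packer, either way round below 0.12 rad and height (world z) of crate below 0.006 m and angle between crate's own z axis and vertical below 0.06 rad), for 0.2 s.
2. the gate is pushed fully open (over 185 of 200 mm) (value of joint gate above 0.185 m), for 0.2 s.
At the end, for the whole second after the job is handed in: Both green-banded cartons rest inside the crate (origins within its walls, under 65 mm up), off the tray; crate flat, within 30 mm of the tray's foot, 25 mm of centred and 0.12 rad of square; gate open over 180 mm; red-banded reject moved under 20 mm (x of carton_a in the frame of crate between -0.113 and 0.113 m and y of carton_a in the frame of crate between -0.088 and 0.088 m and z of each of carton_a, carton_b in the frame of crate below 0.065 m and contact force between each of carton_a, carton_b and packer below 0.05 N and linear speed of each of carton_a, carton_b, crate below 0.02 m/s and x of carton_b in the frame of crate between -0.113 and 0.113 m and y of carton_b in the frame of crate between -0.088 and 0.088 m and y of crate in the frame of packer above -0.085 m and x of crate in the frame of packer between -0.025 and 0.025 m and angle between the x axis of crate and the x axis of packer, either way round below 0.12 rad and height (world z) of crate below 0.006 m and angle between crate's own z axis and vertical below 0.06 rad and value of joint gate above 0.18 m and distance of reject from where it was at the start of the episode below 0.02 m and velocity of joint gate below 0.02 m/s); the robot touches nothing.
It fails at once if the jar is moved by more than 30 mm (distance of jar from where it was at the start of the episode above 0.03 m).
It fails at once if the knife is moved by more than 30 mm (distance of knife from where it was at the start of the episode above 0.03 m).
It fails at once if the bowl of nuts is moved by more than 30 mm (distance of nut_bowl from where it was at the start of the episode above 0.03 m).
It also fails if it takes over 64 s, if anything falls off the work surface, if the arm or the gripper's body presses on something with over 40 N, if the wrist force passes 120 N, or if a joint passes its speed limit or range.

## Working session

There is one attempt and no reset: what is moved stays moved. The work goes in short steps, Python scripts to look and compute and a tool call to move; the robot and the scene stay as the last step left them, time stands still between calls to the robot, and variables do not carry over. Pictures are saved under pics/ and viewed, at most 12 in all, crops included, and the job is handed in when it is done.

Besides the shell and the picture viewer there is one more tool, called after "Emit:" in YAML: its name, and indented under it one key for each argument. carry_out: Moves the arm, as the interface text tells. Its arguments: {"type":"object","properties":{"rows":{"type":"array","items":{"type":"array"}}},"required":["rows"]}

```bash
ls; mkdir -p pics; cat > h.py <<'E'
import cv2, numpy as np
from plant import r
def grab(n,save=None):
    f=r.grab_frame(n)
    if save: cv2.imwrite('pics/'+save,f['frame'])
    return f
def ray(f,uv,z):
    K=np.array(f['K'],float);d=np.array(f['dist_coeffs'],float);T=np.array(f['pose'])
    p=cv2.undistortPoints(np.array(uv,float).reshape(-1,1,2),K,d).reshape(-1,2)
    v=np.c_[p,np.ones(len(p))]@T[:3,:3].T; o=T[:3,3]
    return o+v*((z-o[2])/v[:,2:3])
def proj(f,P):
    T=np.linalg.inv(np.array(f['pose']))
    return cv2.projectPoints(np.array(P,float).reshape(-1,1,3),cv2.Rodrigues(T[:3,:3])[0],T[:3,3],np.array(f['K'],float),np.array(f['dist_coeffs'],float))[0].reshape(-1,2)
E
python3 - <<'E'
from h import *
for n in('top','side'):
    f=grab(n); cv2.imwrite(f'pics/{n}0.png',cv2.resize(f['frame'],(800,600))); cv2.imwrite(f'pics/{n}0raw.png',f['frame']); print(np.round(f['pose'],3).tolist(),np.round(f['K'],1).tolist())
s=r.sense();print(s['time'],s['tool_pos'],s['ee_rot'],s['grip_width'])
E
```

```text
pics
[[0.015, -0.998, 0.064, 0.374], [-1.0, -0.016, -0.005, -0.156], [0.006, -0.064, -0.998, 1.249], [0.0, 0.0, 0.0, 1.0]] [[469.8, 0.0, 255.5], [0.0, 469.8, 179.9], [0.0, 0.0, 1.0]]
[[-0.984, -0.144, 0.109, 0.324], [-0.18, 0.755, -0.631, 0.62], [0.009, -0.64, -0.768, 1.049], [0.0, 0.0, 0.0, 1.0]] [[416.8, 0.0, 257.1], [0.0, 416.8, 189.7], [0.0, 0.0, 1.0]]
0.1 [ 0.2362112  -0.55130725  0.24363337] [-8.62644858e-04  9.79585681e-01  2.01025203e-01 -1.27827022e-04] 0.9990190154285409
```

View pics/top0.png

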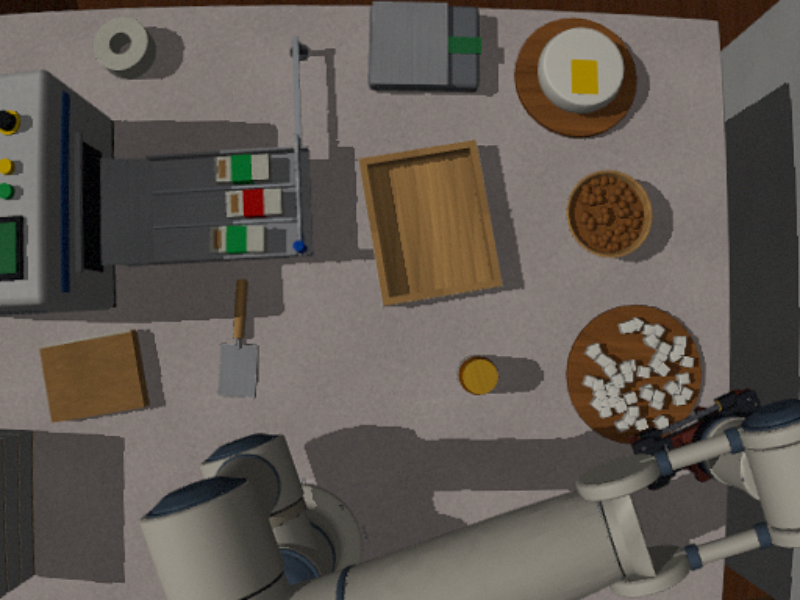

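View pics/side0.png

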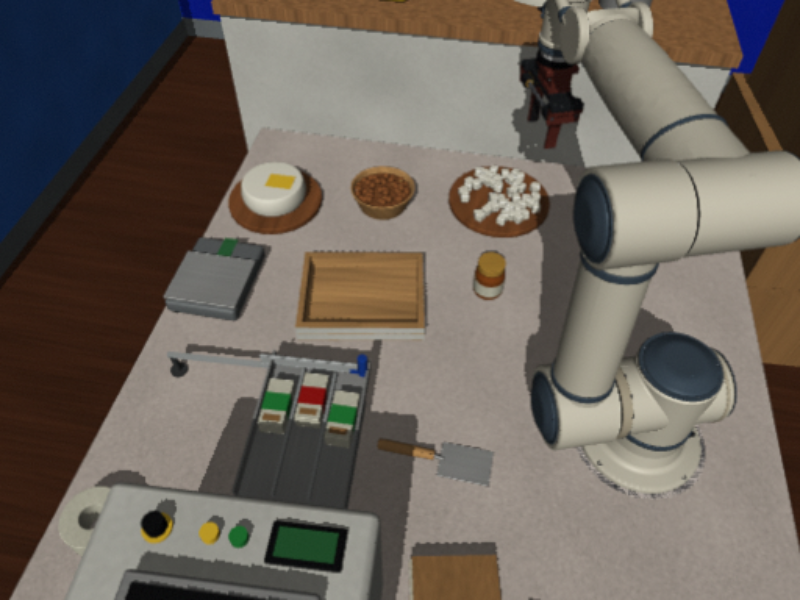

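The top view (800x600) shows the crate at about (430,222), turned about 9° from the tray. The tray lip is near x=308, spanning y 150–262, with the blue knob at (300,246). The green cartons lie in the outer lanes (242,168) and (238,240), and the red one in the middle at (253,203). The jar is at (479,376), the bowl at (609,214) and the knife at (240,335).

```bash
python3 - <<'E'
from h import *
f=grab('top');im=f['frame'];hsv=cv2.cvtColor(im,cv2.COLOR_BGR2HSV)
def blobs(m,amin,roi):
    x0,y0,x1,y1=roi;k=np.zeros_like(m);k[y0:y1,x0:x1]=m[y0:y1,x0:x1]
    c=cv2.findContours(k,cv2.RETR_EXTERNAL,cv2.CHAIN_APPROX_NONE)[0]
    return [q for q in c if cv2.contourArea(q)>amin]
S=.64
# crate
for q in blobs(cv2.inRange(hsv,(8,70,40),(25,255,255)),2000,(222,80,330,205)):
    b=cv2.boxPoints(cv2.minAreaRect(q));P=ray(f,b,.042);print('crate',b.round(1).tolist(),P.round(4).tolist(),np.linalg.norm(P-np.roll(P,1,0),axis=1),P.mean(0), 'poly',ray(f,cv2.approxPolyDP(cv2.convexHull(q),4,True).reshape(-1,2),.042).round(3)[:,:2].tolist())
for n,lo,hi,z,roi in [('green',(45,80,40),(80,255,255),.084,(130,90,180,170)),('red',(0,150,60),(6,255,255),.084,(130,90,190,170)),('blue',(105,130,60),(130,255,255),.106,(180,145,205,170)),('jar',(10,150,60),(30,255,255),.085,(285,220,325,260)),('bowl',(3,60,30),(25,255,255),.05,(355,105,425,170)),('knife',(8,80,30),(25,255,255),.01,(140,170,165,225))]:
    for q in blobs(cv2.inRange(hsv,lo,hi),8,roi):
        b=cv2.boxPoints(cv2.minAreaRect(q));P=ray(f,b,z);print(n,cv2.contourArea(q),P.mean(0).round(4),np.linalg.norm(P-np.roll(P,1,0),axis=1).round(3), (P[:,:2].min(0)).round(3),P[:,:2].max(0).round(3))
crop=im[70:190,40:220];cv2.imwrite('pics/crop1.png',cv2.resize(crop,None,fx=4.4,fy=4.4,interpolation=cv2.INTER_CUBIC))
E
```

```text
crate [[228.89999389648438, 101.19999694824219], [305.6000061035156, 88.4000015258789], [321.29998779296875, 182.89999389648438], [244.60000610351562, 195.6999969482422]] [[0.6562, -0.0894, 0.042], [0.6942, -0.2901, 0.042], [0.4458, -0.3323, 0.042], [0.4099, -0.1348, 0.042]] [0.25043119 0.20430417 0.25189109 0.20073814] [ 0.55150783 -0.21166722  0.042     ] poly [[0.692, -0.283], [0.448, -0.331], [0.412, -0.136], [0.654, -0.09]]
green 204.0 [0.512  0.1029 0.084 ] [0.046 0.033 0.045 0.033] [0.489 0.086] [0.535 0.12 ]
green 198.0 [0.6299 0.0982 0.084 ] [0.045 0.034 0.045 0.033] [0.606 0.079] [0.654 0.117]
red 187.0 [0.5727 0.0761 0.084 ] [0.044 0.032 0.044 0.032] [0.55  0.058] [0.596 0.094]
blue 28.0 [ 0.5008 -0.0028  0.106 ] [0.015 0.015 0.015 0.015] [ 0.493 -0.01 ] [0.508 0.005]
jar 430.5 [ 0.3006 -0.2884  0.085 ] [0.061 0.056 0.062 0.056] [ 0.265 -0.325] [ 0.336 -0.251]
bowl 2392.0 [ 0.5703 -0.5117  0.05  ] [0.145 0.149 0.147 0.147] [ 0.496 -0.587] [ 0.645 -0.437]
knife 208.0 [0.4023 0.1085 0.01  ] [0.018 0.099 0.018 0.099] [0.353 0.097] [0.452 0.12 ]
```

View pics/crop1.png

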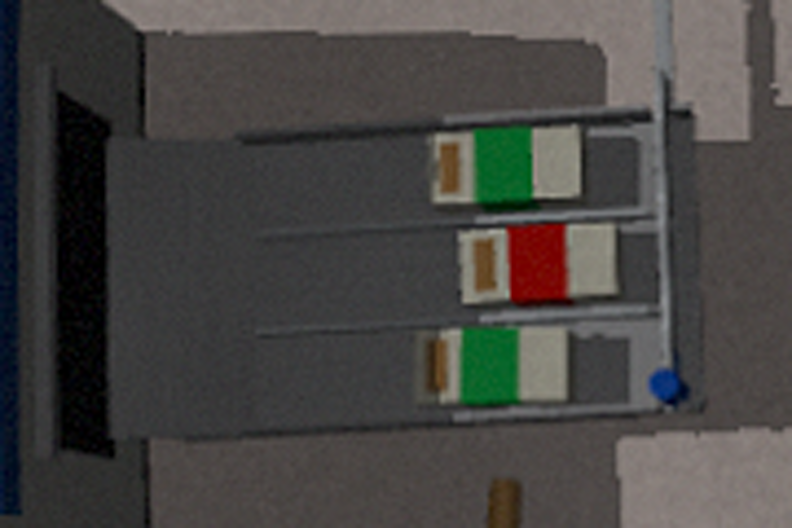

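The close crop shows the lip from (692,105) to (703,411) in crop pixels, the gate top edge from (662,105) to (667,370), the ribs ending near (655,210) and (655,312), and the three cartons.

```bash
python3 - <<'E'
from h import *
f=grab('top')
c=lambda L:[((u+.5)/4.4-.5+40,(v+.5)/4.4-.5+70) for u,v in L]
for n,L,z in [('lip',[(692,107),(703,409)],.054),('gate',[(662,105),(667,365)],.081),('ribs',[(480,219),(655,211),(480,319),(655,311)],.066),('walls',[(445,121),(690,108),(455,417),(690,406)],.079),
 ('cA',[(434,131),(580,124),(582,195),(433,205)],.084),('cB',[(442,330),(567,327),(569,402),(440,404)],.084),('red',[(459,231),(615,223),(618,293),(462,303)],.084)]:
    P=ray(f,c(L),z)[:,:2];d=P[1]-P[0];print(n,P.round(4).tolist(),'len',np.linalg.norm(d).round(3),'ang',np.degrees(np.arctan2(d[1],d[0])).round(2))
g=grab('side')
im=g['frame'];hsv=cv2.cvtColor(im,cv2.COLOR_BGR2HSV);m=cv2.inRange(hsv,(105,130,60),(130,255,255));m[:220]=0;m[:,:220]=0;m[250:]=0;m[:,250:]=0
ys,xs=np.where(m);print('knob',len(xs),xs.min(),xs.max(),ys.min(),ys.max(),ray(g,[(xs[ys<=ys.min()+2].mean(),ys.min()+2.5)],.106))
E
```

```text
lip [[0.6716, -0.0065], [0.4925, -0.0178]] len 0.18 ang -176.37
gate [[0.666, 0.0076], [0.5147, 0.0003]] len 0.151 ang -177.22
ribs [[0.601, 0.1147], [0.6066, 0.0118], [0.5421, 0.1124], [0.5479, 0.0101]] len 0.103 ang -86.88
walls [[0.6563, 0.1348], [0.6648, -0.0084], [0.4835, 0.1221], [0.4916, -0.0132]] len 0.143 ang -86.59
cA [[0.6491, 0.1397], [0.6536, 0.0544], [0.612, 0.0517], [0.6056, 0.1384]] len 0.085 ang -86.98
cB [[0.5329, 0.1302], [0.5354, 0.0579], [0.4924, 0.0554], [0.4903, 0.1299]] len 0.072 ang -88.01
red [[0.5905, 0.1225], [0.5959, 0.0321], [0.5554, 0.0291], [0.5486, 0.1192]] len 0.091 ang -86.58
knob 85 224 234 227 240 [[ 0.50000154 -0.00186844  0.106     ]]
```

Emit:
carry_out:
  rows:
    - [1,[33,25,0],-0.022]
    - [1,[33,25,0],-0.022]
    - [1,[33,25,0],-0.022]
    - [1,[33,25,0],-0.022]
    - [1,[33,25,0],-0.022]
    - [1,[33,25,0],-0.022]
    - [1,[33,25,0],-0.022]
    - [1,[33,25,0],-0.022]
    - [1,[33,24,0],-0.022]
    - [1,[35,24,0],-0.022]
    - [1,[0,0,0],0]
    - [1,[0,0,-30],0]
    - [1,[0,0,-30],0]
    - [1,[0,0,-30],0]
    - [1,[0,0,-30],0]
    - [1,[0,0,-30],0]
    - [1,[0,0,0],0]

```text
time: 1.95
tool_pos: [0.5652, -0.3027, 0.0888]
ee_rot: [-0.003, 0.996, 0.092, -0.004]
wrist_force: [-0.5, 0.1, -0.5]
grip_width: 1.004
gripper_force: 0.0
```

Emit:
carry_out:
  rows:
    - [1,[3,-1,-20],0]
    - [1,[0,0,-20],0]
    - [1,[0,0,-12],0]
    - [1,[0,0,0],0]
    - [0.3,[0,0,0],0]
    - [0,[0,0,0],0]
    - [0,[0,0,0],0]
    - [0,[0,0,0],0]
    - [0,[0,0,0],0]
    - [0,[0,0,0],0]
    - [0,[0,0,0],0]

```text
time: 3.05
tool_pos: [0.5713, -0.3045, 0.0426]
ee_rot: [-0.0, 0.996, 0.092, -0.0]
wrist_force: [-0.4, -0.1, -0.5]
grip_width: 0.399
gripper_force: 0.0
```

```bash
python3 - <<'E'
from h import *
f=grab('side');cv2.imwrite('pics/s1.png',f['frame'][120:320,120:360].repeat(3,0).repeat(3,1))
s=r.sense();print(s['time'],s['tool_pos'],s['ee_rot'],s['grip_width']*88,s['gripper_force'],s['wrist_force'])
E
```

```text
3.1 [ 0.5712935  -0.30448584  0.04260345] [-2.05139986e-05  9.95732532e-01  9.22860966e-02 -3.48910218e-05] 31.333284238343172 0.0 [ 0.53840828 -0.01741184 -0.02226094]
```

View pics/s1.png

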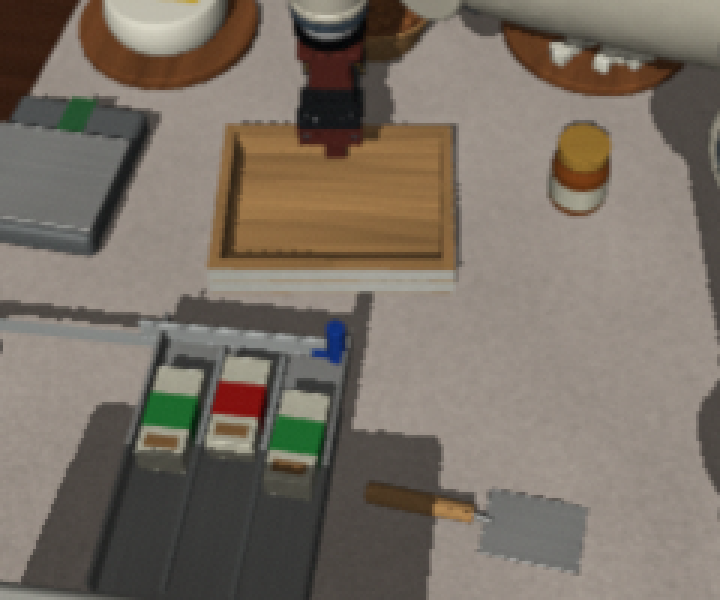

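The gripper straddles the crate's -y wall at about (335,135), and the fingers are still closing.

Emit:
carry_out:
  rows:
    - [0,[0,0,0],0]
    - [0,[0,0,0],0]
    - [0,[0,0,0],0]
    - [0,[0,0,0],0]
    - [0,[0,0,0],0]
    - [0,[0,0,0],0]
    - [0,[0,0,0],0]

```text
time: 3.8
tool_pos: [0.5713, -0.3046, 0.0426]
ee_rot: [0.0, 0.996, 0.092, 0.0]
wrist_force: [0.1, -0.0, -0.4]
grip_width: 0.134
gripper_force: 30.0
```

Emit:
carry_out:
  rows:
    - [0,[2,8,0],-0.01]
    - [0,[2,10,0],-0.013]
    - [0,[2,10,0],-0.013]
    - [0,[2,10,0],-0.013]
    - [0,[2,10,0],-0.013]
    - [0,[2,10,0],-0.013]
    - [0,[2,10,0],-0.013]
    - [0,[2,10,0],-0.013]
    - [0,[2,10,0],-0.013]
    - [0,[1,10,0],-0.013]
    - [0,[0,10,0],0]
    - [0,[0,0,0],0]
    - [0,[0,0,0],0]

```text
time: 5.1
tool_pos: [0.5906, -0.1944, 0.0425]
ee_rot: [-0.002, 1.0, 0.03, 0.0]
wrist_force: [0.0, 5.1, -0.6]
grip_width: 0.133
gripper_force: 30.0
```

```bash
python3 - <<'E'
from h import *
f=grab('top');im=f['frame'];cv2.imwrite('pics/t2.png',cv2.resize(im[70:220,130:330],None,fx=4,fy=4,interpolation=cv2.INTER_CUBIC))
s=r.sense();print(s['time'],s['tool_pos'],2*np.arctan2(s['ee_rot'][2],s['ee_rot'][1]),s['grip_width']*88,s['wrist_force'])
E
```

```text
5.15 [ 0.59051786 -0.19481446  0.04257732] 0.05899353079990869 11.661647339480222 [ 0.49131721  4.44832827 -0.96884682]
```

View pics/t2.png

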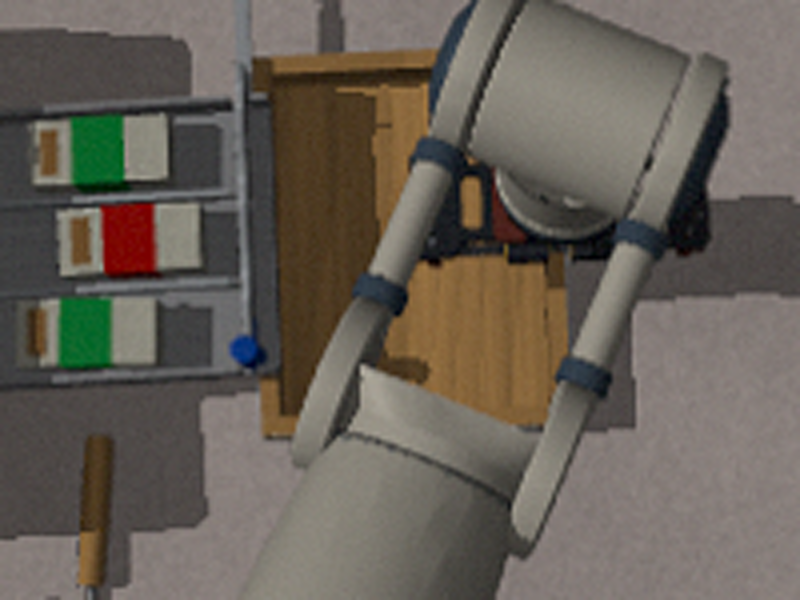

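The crate is now in line with the tray, its leading edge just under the lip, with its left corners at about (252,57) and (262,438) and the lip ends at (271,97) and (281,374).

```bash
python3 - <<'E'
from h import *
f=grab('top')
c=lambda L:[((u+.5)/4-.5+130,(v+.5)/4-.5+70) for u,v in L]
C=ray(f,c([(252,58),(262,438),(430,49),(555,426)]),.042)[:,:2];L=ray(f,c([(271,97),(281,374)]),.054)[:,:2]
print(C.round(4).tolist(),L.round(4).tolist())
ex=np.array([.9983,.0576]);ey=np.array([-.0576,.9983]);
for P in(C,L):print((P@ex).round(4),(P@ey).round(4))
print(np.degrees(np.arctan2(*(C[0]-C[1])[::-1])),np.degrees(np.arctan2(*(L[0]-L[1])[::-1])))
E
```

```text
[[0.701, 0.0071], [0.4506, -0.0064], [0.7084, -0.1099], [0.4613, -0.1952]] [[0.6718, -0.0077], [0.4911, -0.0191]]
[0.7002 0.4495 0.7008 0.4493] [-0.0333 -0.0324 -0.1506 -0.2214]
[0.6702 0.4891] [-0.0464 -0.0474]
3.0961206515135675 3.6051236660726422
```

Emit:
carry_out:
  rows:
    - [0,[2,5,0],0]
    - [0,[1,5,0],0]
    - [0,[0,5,0],0]
    - [0,[-1,5,0],0]
    - [0,[0,4,0],0]
    - [0,[-1,3,0],0]
    - [0,[0,2,0],0]
    - [0,[0,2,0],0]
    - [0,[0,0,0],0]

```text
time: 6.1
tool_pos: [0.5912, -0.1651, 0.0426]
ee_rot: [-0.0, 1.0, 0.029, -0.0]
wrist_force: [-0.4, -0.7, -2.0]
grip_width: 0.132
gripper_force: 30.0
```

Emit:
carry_out:
  rows:
    - [0,[0,2,0],0]
    - [0,[0,2,0],0]
    - [0,[0,0,0],0]

```text
time: 6.4
tool_pos: [0.5922, -0.1637, 0.0433]
ee_rot: [0.002, 1.0, 0.029, 0.001]
wrist_force: [4.1, -9.9, -3.3]
grip_width: 0.136
gripper_force: 30.0
```

Emit:
carry_out:
  rows:
    - [0,[-1,-1,0],0]
    - [0.5,[0,0,0],0]
    - [0.5,[0,0,0],0]
    - [0.5,[0,0,0],0]
    - [0.5,[0,0,0],0]
    - [0.5,[0,0,0],0]
    - [0.5,[0,0,15],0]
    - [0.5,[0,0,35],0]
    - [0,[0,0,40],0]
    - [0,[0,0,40],0]
    - [0,[0,0,40],0]
    - [0,[0,0,0],0]

```text
time: 7.6
tool_pos: [0.5923, -0.1631, 0.2223]
ee_rot: [0.002, 1.0, 0.029, 0.006]
wrist_force: [-0.6, 0.2, 0.7]
grip_width: 0.176
gripper_force: 0.0
```

```bash
python3 - <<'E'
from h import *
f=grab('side');cv2.imwrite('pics/s3.png',f['frame'][120:320,120:360].repeat(3,0).repeat(3,1))
C=ray(f,[(0,0)],0)
s=r.sense();print(s['time'],s['tool_pos'],2*np.arctan2(s['ee_rot'][2],s['ee_rot'][1]),s['grip_width']*88,s['wrist_force'])
ex=np.array([.9983,.0576]);ey=np.array([-.0576,.9983]);o=np.array([.579,-.0135])
for y in(-.155,-.160):print(((proj(f,[[*(o+x*ex+y*ey),.042] for x in(-.125,.125)])-[120,120])*3).round(0).tolist())
E
```

```text
7.65 [ 0.59164145 -0.16287789  0.2185317 ] 0.057901707908382755 11.479655723398437 [-0.33239827 -0.02580355 -0.198966  ]
[[409.0, 232.0], [172.0, 208.0]]
[[409.0, 228.0], [173.0, 204.0]]
```

View pics/s3.png

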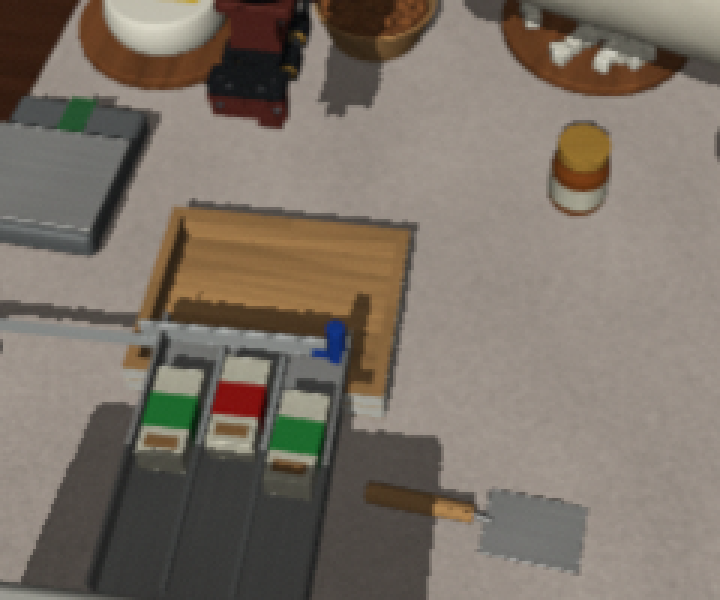

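The crate sits flush under the lip, its rear corners at (176,207) and (414,228), within about 2 mm of the predicted place. Next is the gate.

Emit:
carry_out:
  rows:
    - [0,[-18,23,0],0]
    - [0,[-18,23,0],0]
    - [0,[-18,23,0],0]
    - [0,[-18,23,0],0]
    - [0,[-18,23,0],0]
    - [0,[-18,22,0],0]
    - [0,[-18,22,0],0]
    - [0,[0,0,0],0]
    - [0,[0,0,-30],0]
    - [0,[0,0,-30],0]
    - [0,[0,0,-30],0]
    - [0,[0,0,-15],0]
    - [0,[0,0,0],0]
    - [0,[0,0,0],0]

```text
time: 9.05
tool_pos: [0.4647, -0.0038, 0.1084]
ee_rot: [0.0, 1.0, 0.029, 0.0]
wrist_force: [0.3, 0.2, 1.2]
grip_width: 0.008
gripper_force: 0.0
```

Emit:
carry_out:
  rows:
    - [0,[8,0,0],0]
    - [0,[10,1,0],0]
    - [0,[12,1,0],0]
    - [0,[12,1,0],0]
    - [0,[12,0,0],0]
    - [0,[12,1,0],0]
    - [0,[12,1,0],0]
    - [0,[12,1,0],0]
    - [0,[12,0,0],0]
    - [0,[12,1,0],0]
    - [0,[12,1,0],0]
    - [0,[12,1,0],0]
    - [0,[12,0,0],0]
    - [0,[12,1,0],0]
    - [0,[12,1,0],0]
    - [0,[12,1,0],0]
    - [0,[12,0,0],0]
    - [0,[10,1,0],0]
    - [0,[4,0,0],0]
    - [0,[0,0,0],0]

```text
time: 11.05
tool_pos: [0.6621, 0.0087, 0.1085]
ee_rot: [0.0, 0.999, 0.028, -0.02]
wrist_force: [-71.1, -2.7, 30.8]
grip_width: 0.006
gripper_force: 35.5
```

```bash
cat > knob.py <<'E'
from h import *
f=grab('top');hsv=cv2.cvtColor(f['frame'],cv2.COLOR_BGR2HSV);m=cv2.inRange(hsv,(105,130,60),(130,255,255));m[:,:150]=0;m[:,230:]=0;m[170:]=0
ys,xs=np.where(m);print('top',len(xs),ray(f,[(xs.mean(),ys.mean())],.106) if len(xs) else 0)
g=grab('side');hsv=cv2.cvtColor(g['frame'],cv2.COLOR_BGR2HSV);m=cv2.inRange(hsv,(105,130,60),(130,255,255));m[:200]=0;m[260:]=0;m[:,:90]=0;m[:,250:]=0
ys,xs=np.where(m);print('side',len(xs),ray(g,[(xs[ys<=ys.min()+2].mean(),ys.min()+2.5)],.106) if len(xs) else 0)
E
python3 knob.py
```

```text
top 0 0
side 0 0
```

Emit:
carry_out:
  rows:
    - [0,[-14,-1,0],0]
    - [0,[-6,0,0],0]
    - [0,[0,0,0],0]

```text
time: 11.45
tool_pos: [0.657, 0.0086, 0.1084]
ee_rot: [0.0, 1.0, 0.029, 0.001]
wrist_force: [-0.6, 0.1, -0.2]
grip_width: 0.006
gripper_force: 0.0
```

```bash
python3 knob.py; python3 - <<'E'
from h import *
f=grab('side');a=f['frame'][140:300,80:300];g=grab('top');b=g['frame'][20:180,120:340]
cv2.imwrite('pics/s4.png',np.vstack([cv2.resize(a,None,fx=1.8,fy=1.8),cv2.resize(b,None,fx=1.8,fy=1.8)]))
print(r.sense()['wrist_force'],r.sense()['tool_pos'])
E
```

```text
top 0 0
side 0 0
[ 0.18203132 -0.2856453   0.56918721] [0.65710751 0.00859104 0.10767127]
```

View pics/s4.png

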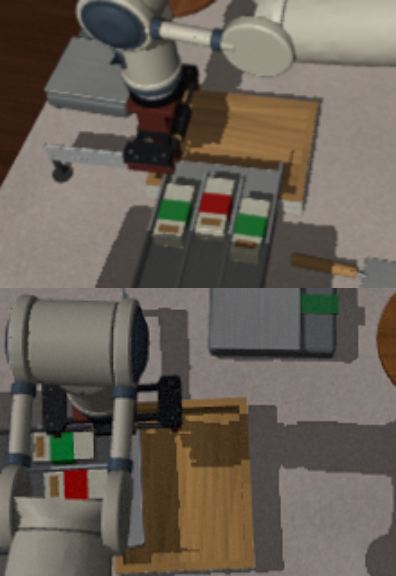

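The gripper hides the knob here, though the gate clearly moved far along its rail. I'll lift clear, go behind the far carton at height, and look.

Emit:
carry_out:
  rows:
    - [0,[0,0,30],0]
    - [0,[0,0,40],0]
    - [0,[0,0,40],0]
    - [0,[-4,20,0],0]
    - [0,[-4,25,0],0]
    - [0,[-4,25,0],0]
    - [0,[-4,25,0],0]
    - [0,[-4,25,0],0]
    - [0,[-4,25,0],0]
    - [0,[-4,25,0],0]
    - [0,[-4,11,0],0]
    - [0,[0,0,0],0]

```text
time: 12.85
tool_pos: [0.6241, 0.1909, 0.2175]
ee_rot: [-0.0, 1.0, 0.03, -0.0]
wrist_force: [0.6, -0.0, -0.5]
grip_width: 0.009
gripper_force: 0.0
```

```bash
python3 knob.py; python3 - <<'E'
from h import *
f=grab('side');a=f['frame'][140:300,80:300];g=grab('top');b=g['frame'][20:180,120:340]
cv2.imwrite('pics/s5.png',np.vstack([cv2.resize(a,None,fx=1.8,fy=1.8),cv2.resize(b,None,fx=1.8,fy=1.8)]))
print(r.sense()['wrist_force'],r.sense()['tool_pos'])
E
```

```text
top 39 [[0.67903018 0.0092791  0.106     ]]
side 33 [[0.67711621 0.01159781 0.106     ]]
[-0.2392418   0.43797885 -0.49805563] [0.62468226 0.18830054 0.21763761]
```

View pics/s5.png

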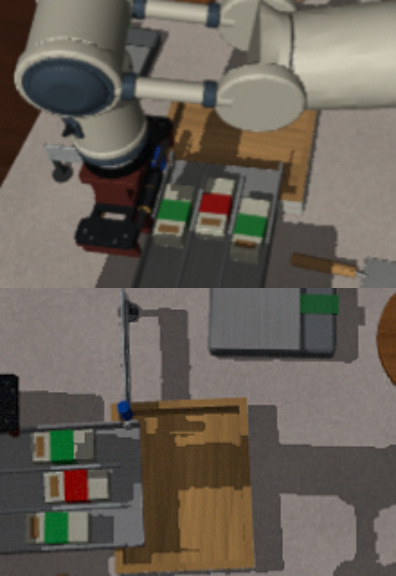

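Both views put the knob at x≈0.678, so the gate is only about 178 mm open. It stopped short with 71 N on the tool, so I'll look closely at that spot before pushing again.

```bash
python3 - <<'E'
from h import *
g=grab('top');b=g['frame'][25:115,150:220]
a=cv2.imread('pics/top0raw.png')[70:160,150:220]
cv2.imwrite('pics/s6.png',np.hstack([cv2.resize(x,None,fx=5.7,fy=5.7,interpolation=cv2.INTER_CUBIC) for x in(b,a)]))
E
```

```text
(no output)
```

View pics/s6.png

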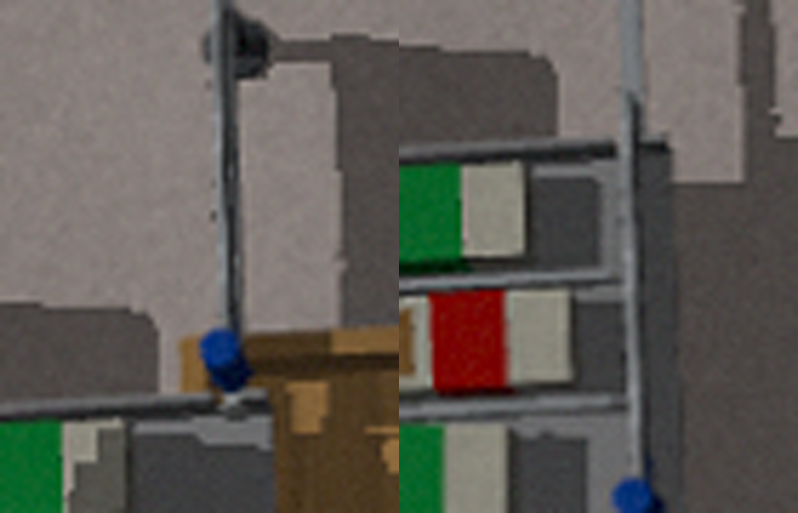

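The knob at (225,358) is just past the far wall, with nothing visible in its way. I'll push again with the tips higher and slower.

Emit:
carry_out:
  rows:
    - [0,[3,-25,0],0]
    - [0,[3,-30,0],0]
    - [0,[3,-30,0],0]
    - [0,[3,-30,0],0]
    - [0,[3,-30,0],0]
    - [0,[0,-25,0],0]
    - [0,[0,-10,0],0]
    - [0,[0,0,0],0]
    - [0,[0,0,-35],0]
    - [0,[0,0,-35],0]
    - [0,[0,0,-25],0]
    - [0,[0,0,-3],0]
    - [0,[0,0,0],0]
    - [0,[6,0,0],0]
    - [0,[6,1,0],0]
    - [0,[6,0,0],0]
    - [0,[4,0,0],0]
    - [0,[0,0,0],0]

```text
time: 14.9
tool_pos: [0.6604, 0.0104, 0.1208]
ee_rot: [0.0, 1.0, 0.029, -0.002]
wrist_force: [-9.0, -0.9, 6.0]
grip_width: 0.005
gripper_force: 4.4
```

Emit:
carry_out:
  rows:
    - [0,[3,0,0],0]
    - [0,[2,0,0],0]
    - [0,[0,0,0],0]

```text
time: 15.2
tool_pos: [0.6612, 0.0104, 0.1207]
ee_rot: [-0.0, 1.0, 0.029, -0.007]
wrist_force: [-27.5, -0.1, 12.9]
grip_width: 0.009
gripper_force: 13.4
```

```bash
python3 - <<'E'
from h import *
s=r.sense();print(s['wrist_force'],s['moment'],s['tool_pos'])
f=grab('side');P=np.array(s['tool_pos']);print(proj(f,[P,P-[0,0,.022]]))
a=cv2.resize(f['frame'][185:265,90:210],None,fx=6.5,fy=6.5,interpolation=cv2.INTER_CUBIC);cv2.imwrite('pics/s7.png',a)
E
```

```text
[-27.5219225   -0.11274334  12.87988923] [-0.03544421  4.69264829 -0.08574054] [0.66124725 0.01035318 0.12074714]
[[172.48692604 220.89993695]
 [173.65656759 225.5357493 ]]
```

View pics/s7.png

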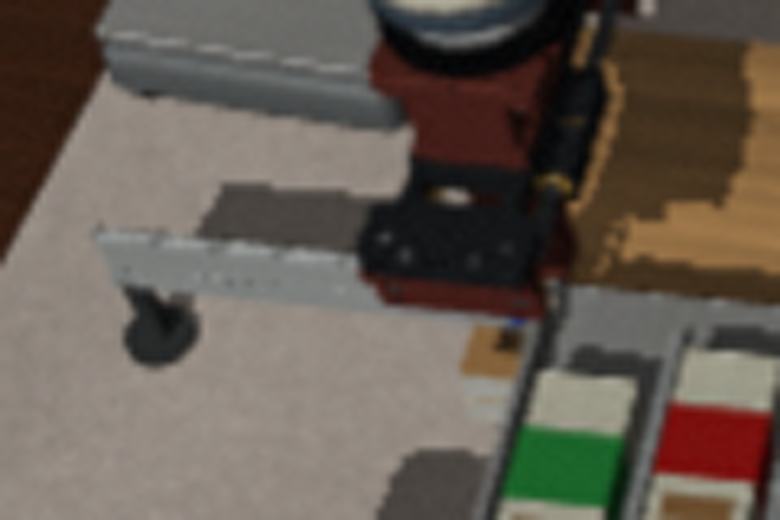

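The gate plate's far end overhangs the rail's post, at (100,235). The first picture shows its far end already about 20 mm past the wall at the start, which means the gate began partly open and is now against its stop, near 0.20. I'll ease off and sweep the far carton.

Emit:
carry_out:
  rows:
    - [0,[-2,0,0],0]
    - [0,[-2,0,0],0]
    - [0,[-2,0,0],0]
    - [0,[-4,0,0],0]
    - [0,[-6,0,15],0]
    - [0,[-6,0,40],0]
    - [0,[-4,0,40],0]
    - [0,[-2,20,0],0]
    - [0,[-2,25,0],0]
    - [0,[-2,25,0],0]
    - [0,[-2,25,0],0]
    - [0,[-2,25,0],0]
    - [0,[-2,25,0],0]
    - [0,[-2,25,0],0]
    - [0,[-2,10,0],0]
    - [0,[0,0,0],0]

```text
time: 16.85
tool_pos: [0.624, 0.1916, 0.2154]
ee_rot: [-0.0, 1.0, 0.03, 0.0]
wrist_force: [0.0, -0.6, -0.4]
grip_width: 0.006
gripper_force: 0.0
```

```bash
python3 knob.py; python3 - <<'E'
from h import *
s=r.sense();print(s['tool_pos'],s['time'])
f=dict(grab('top'));print('plate end initial',ray(f,[(190.5,86.7)],.081),'final crop shows knob')
E
```

```text
top 40 [[0.6787033  0.00928419 0.106     ]]
side 27 [[0.67606142 0.01480806 0.106     ]]
[0.62444904 0.18973037 0.21512339] 16.95
plate end initial [[0.68364603 0.0070783  0.081     ]] final crop shows knob
```

Emit:
carry_out:
  rows:
    - [0,[0,0,-40],0]
    - [0,[0,0,-40],0]
    - [0,[0,0,-30],0]
    - [0,[0,0,-15],0]
    - [0,[0,0,-5],0]
    - [0,[0,0,0],0]
    - [0,[0,0,0],0]

```text
time: 17.7
tool_pos: [0.6254, 0.1905, 0.0871]
ee_rot: [-0.0, 1.0, 0.029, 0.002]
wrist_force: [-0.3, -0.3, 0.8]
grip_width: 0.005
gripper_force: 0.0
```

Emit:
carry_out:
  rows:
    - [0,[0,-5,-1],0]
    - [0,[1,-12,-1],0]
    - [0,[0,-12,0],0]
    - [0,[1,-12,0],0]
    - [0,[1,-12,0],0]
    - [0,[0,-12,0],0]
    - [0,[1,-12,0],0]
    - [0,[1,-12,0],0]
    - [0,[0,-12,0],0]
    - [0,[1,-12,0],0]
    - [0,[1,-12,0],0]
    - [0,[0,-12,0],0]
    - [0,[1,-12,0],0]
    - [0,[1,-12,0],0]
    - [0,[0,-12,0],0]
    - [0,[1,-12,0],0]
    - [0,[1,-12,0],0]
    - [0,[0,-12,0],0]
    - [0,[1,-12,0],0]
    - [0,[0,0,0],0]

```text
time: 19.7
tool_pos: [0.6363, -0.0325, 0.0825]
ee_rot: [0.0, 1.0, 0.028, -0.0]
wrist_force: [-0.4, 0.5, 0.5]
grip_width: 0.006
gripper_force: 0.3
```

```bash
cat > look.py <<'E'
from h import *
s=r.sense();print(s['time'],s['tool_pos'],s['wrist_force'])
for n,z in(('top',.038),('side',.038)):
    f=grab(n);hsv=cv2.cvtColor(f['frame'],cv2.COLOR_BGR2HSV)
    for c,lo,hi in(('green',(45,80,30),(80,255,255)),('red',(0,150,50),(6,255,255))):
        for q in cv2.findContours(cv2.inRange(hsv,lo,hi),cv2.RETR_EXTERNAL,cv2.CHAIN_APPROX_NONE)[0]:
            if cv2.contourArea(q)>25:
                m=np.array(cv2.minAreaRect(q)[0]);P=[ray(f,[m],h)[0,:2] for h in(.038,.084)]
                if abs(P[0]-[.58,-.03]).max()<.2: print(n,c,cv2.contourArea(q),'z.038',P[0].round(3),'z.084',P[1].round(3))
E
python3 look.py
```

```text
19.7 [ 0.63629916 -0.03249046  0.08248334] [-0.43803532  0.45762232  0.5043639 ]
top green 69.0 z.038 [ 0.627 -0.084] z.084 [ 0.617 -0.086]
top red 178.0 z.038 [0.58  0.085] z.084 [0.572 0.076]
side green 172.0 z.038 [0.52  0.075] z.084 [0.511 0.1  ]
side red 145.0 z.038 [0.584 0.047] z.084 [0.572 0.073]
side red 28.5 z.038 [ 0.669 -0.026] z.084 [0.653 0.003]
side red 194.0 z.038 [ 0.701 -0.125] z.084 [ 0.684 -0.091]
```

Emit:
carry_out:
  rows:
    - [0,[0,3,30],0]
    - [0,[0,0,45],0]
    - [0,[0,0,45],0]
    - [0,[0,0,10],0]
    - [0,[-16,26,0],0]
    - [0,[-16,27,0],0]
    - [0,[-16,27,0],0]
    - [0,[-16,27,0],0]
    - [0,[-16,27,0],0]
    - [0,[-16,27,0],0]
    - [0,[-16,27,0],0]
    - [0,[-14,25,0],0]
    - [0,[0,0,0],0]
    - [0,[0,0,0],0]

```text
time: 21.2
tool_pos: [0.51, 0.1858, 0.2122]
ee_rot: [0.0, 1.0, 0.03, -0.0]
wrist_force: [-0.8, -0.1, -1.0]
grip_width: 0.004
gripper_force: 0.0
```

```bash
python3 look.py;python3 knob.py
```

```text
21.2 [0.51004761 0.1858445  0.21223214] [-0.77717844 -0.06872341 -0.98291985]
top green 206.0 z.038 [0.517 0.113] z.084 [0.512 0.103]
top green 191.0 z.038 [ 0.637 -0.068] z.084 [ 0.627 -0.071]
top red 188.5 z.038 [0.58  0.085] z.084 [0.572 0.076]
side green 101.0 z.038 [0.512 0.074] z.084 [0.503 0.099]
side red 40.5 z.038 [0.562 0.153] z.084 [0.552 0.174]
side red 318.5 z.038 [0.59  0.045] z.084 [0.578 0.072]
top 38 [[0.67937478 0.00920779 0.106     ]]
side 84 [[0.67912234 0.00855648 0.106     ]]
```

The far carton lies flat in the crate, and the red one hasn't moved. Now the near one.

Emit:
carry_out:
  rows:
    - [0,[0,0,-40],0]
    - [0,[0,0,-40],0]
    - [0,[0,0,-30],0]
    - [0,[0,0,-15],0]
    - [0,[0,0,-3],0]
    - [0,[0,0,0],0]
    - [0,[0,0,0],0]

```text
time: 22.1
tool_pos: [0.5115, 0.1856, 0.0869]
ee_rot: [-0.0, 1.0, 0.029, 0.002]
wrist_force: [-0.3, -0.7, 1.2]
grip_width: 0.005
gripper_force: 0.0
```

Emit:
carry_out:
  rows:
    - [0,[0,-5,-1],0]
    - [0,[0,-12,-1],0]
    - [0,[0,-12,0],0]
    - [0,[1,-12,0],0]
    - [0,[1,-12,0],0]
    - [0,[0,-12,0],0]
    - [0,[1,-12,0],0]
    - [0,[1,-12,0],0]
    - [0,[0,-12,0],0]
    - [0,[1,-12,0],0]
    - [0,[1,-12,0],0]
    - [0,[0,-12,0],0]
    - [0,[1,-12,0],0]
    - [0,[1,-12,0],0]
    - [0,[0,-12,0],0]
    - [0,[1,-12,0],0]
    - [0,[1,-12,0],0]
    - [0,[0,-12,0],0]
    - [0,[1,-12,0],0]
    - [0,[0,0,0],0]

```text
time: 24.1
tool_pos: [0.5213, -0.0372, 0.0824]
ee_rot: [0.0, 1.0, 0.028, -0.0]
wrist_force: [0.4, 0.9, 0.2]
grip_width: 0.005
gripper_force: 0.4
```

Emit:
carry_out:
  rows:
    - [0,[0,-3,0],0]
    - [0,[0,0,0],0]
    - [0,[0,2,30],0]
    - [0,[0,0,45],0]
    - [0,[0,0,45],0]
    - [0,[0,0,40],0]
    - [0,[-18,28,0],0]
    - [0,[-18,28,0],0]
    - [0,[-18,28,0],0]
    - [0,[-18,28,0],0]
    - [0,[-18,28,0],0]
    - [0,[-10,28,0],0]
    - [0,[0,0,0],0]
    - [0,[0,0,0],0]

```text
time: 25.5
tool_pos: [0.4212, 0.1318, 0.2428]
ee_rot: [0.0, 1.0, 0.03, 0.0]
wrist_force: [0.4, -0.7, -0.4]
grip_width: 0.007
gripper_force: 0.0
```

```bash
python3 look.py;python3 knob.py; python3 - <<'E'
from h import *
f=grab('side');a=f['frame'][150:300,100:300];g=grab('top');b=g['frame'][60:210,140:340]
cv2.imwrite('pics/s8.png',np.vstack([cv2.resize(a,None,fx=2,fy=2),cv2.resize(b,None,fx=2,fy=2)]))
E
```

```text
25.5 [0.42120032 0.13178473 0.24275693] [ 0.37336643 -0.73287454 -0.37497241]
top green 194.5 z.038 [ 0.524 -0.074] z.084 [ 0.518 -0.077]
top green 191.0 z.038 [ 0.637 -0.068] z.084 [ 0.627 -0.071]
top red 185.5 z.038 [0.58  0.086] z.084 [0.572 0.077]
side green 62.0 z.038 [ 0.532 -0.078] z.084 [ 0.523 -0.046]
side green 120.0 z.038 [ 0.636 -0.07 ] z.084 [ 0.622 -0.039]
side red 50.0 z.038 [0.45  0.058] z.084 [0.444 0.084]
side red 144.0 z.038 [0.584 0.047] z.084 [0.572 0.073]
side red 352.0 z.038 [ 0.467 -0.06 ] z.084 [ 0.461 -0.029]
top 40 [[0.67902257 0.00942027 0.106     ]]
side 84 [[0.67912234 0.00855648 0.106     ]]
```

View pics/s8.png

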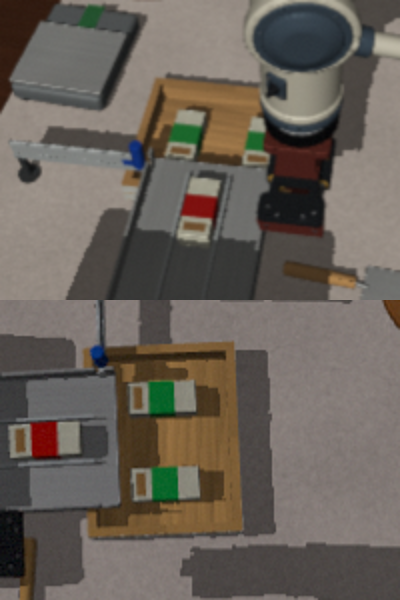

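Both green cartons lie flat in the crate at panel positions (162,398) and (165,483), clear of the lip. The red one is still on the tray and the gate is open. I'll check the crate's pose once more before handing in.

```bash
python3 - <<'E'
from h import *
f=grab('top');P=ray(f,[(140+234/2,60+43/2),(140+242/2,60+230/2),(140+90/2,60+238/2)],.042)[:,:2]
ex=np.array([.9983,.0576]);ey=np.array([-.0576,.9983]);o=np.array([.579,-.0135]);Q=np.c_[(P-o)@ex,(P-o)@ey];print(Q.round(4))
ok=abs(Q[0,0]+Q[1,0])/2<.015 and Q[:2,1].mean()>-.168; print(ok)
if ok: print(r.job_done())
E
```

```text
[[ 0.1224 -0.156 ]
 [-0.1242 -0.1557]
 [-0.1263  0.0407]]
True
the job is handed in; nothing more can be done
None
```

The job is handed in, with no verdict returned yet: both green-banded cartons lie flat in the crate, which is snug and centred under the lip, the gate is open by my estimate about 195 mm, and the red reject has not moved.

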